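# Do up the sprung latch of the make-up case

## Task

One of the two draw latches on top of the standing make-up case has sprung open. Feel its loop in under the lip of its keeper without bearing down on it, no more than about 1 kg or it bends, then throw the lever over until it snaps down flat and the case is drawn shut at that end. Go easy on the lever and case too, under 3 kg, and leave the things around the case and the small pan on top of it where they are.

Things in the scene. Friction and masses are not known exactly. Their poses are not given: they have to be found in the camera images.
- case: Slim black make-up case, aluminium edges, fixed, standing on its hinge side: 120 (x) x 340 (y) x 170 high. Origin: centre of its underside; z up. Seam at x = +20: the body half (x -60 to 20) is nearer the robot, the lid half (x 20 to 60) beyond. On top: folded handle (x -55 to -12, y -53 to 53, 13 high) and two steel draw latches that work along x: done up at y = +115, open at y = -115.
- lid: The lid half, 40 x 340 x 170. Origin on its turning axis, upright at the done-up latch: x 20, y 115, z 0 in the case's frame. The open latch's keeper is on its top.
- gape (a joint): Turn of the lid half about the upright axis at the done-up latch: 0 = shut, 0.0196 = 4.5 mm gap at the open latch (start). The seal presses it open, about 14 N/mm at the keeper; with the latch done up it reads 0.001 to 0.006.
- latch_lever: Open latch's lever: steel strip 26 wide, 3 thick, from 2 behind its pivot to 54 out, then an upturned tab to 62. Origin on its pivot, lying to its own -x; outer face (top when flat, facing +x when upright) 5 above it. It pivots on a base on the body half: cheeks 32 wide up to 5 above the pivot, bed plate 30 wide running 50 to -x. The loop's pivot is on it at x -15.7, z -3.1.
- lever (a joint): Lever angle: 0 = done up, flat towards the case's -x; 1.57 upright; up to 2.5 leaning to +x. Starts 0.5 to 0.9. Friction 0.03 N m: stays where left. With the loop hooked it starts to draw at 1.2 to 1.5, takes 4 to 10 N at its end from there on, passes dead centre somewhere from 0.4 to 0.1 and then snaps down by itself. Let go before that, it springs back.
- lever_pivot (a point): Axis of the lever's pivot (along y), middle of its width: x 0, y -115, z 189 in the case's frame, 19 above the case's top. Axes as the case's.
- lever_tip (a point): Point on the lever's outer face, middle of its width, 54 from the pivot.
- latch_loop: Loop: a stamped steel U, 40 wide over all, running to its own +x; side strips 4 wide, 5 high, 18 either side of the middle; cross bar 4 thick, 5 long in x. Origin on its pivot on the lever, which is along y; the cross bar's axis is 54.4 from it (x 54.4, z -1.0). Pull the loop and the lever comes along.
- loop (a joint): Angle of the loop on the lever, 0 as done up, growing as the bar rises; the loop's slope above level (towards +x) is loop minus lever. Starts 1.2 to 1.5. Stiff pivot (0.02 N m): the loop stays as put and turns along with the lever unless its bar is held, so draw the bar in under the lip before throwing the lever, or it lifts over the keeper.
- loop_bar (a point): Middle of the axis of the loop's cross bar.
- keeper_foot (a point): Foot of the open latch's steel keeper on the lid's top; axes as the case's but for the lid's small turn. From it, 22 wide: boss x -10 to 16, flat top z 11, on which the bar slides; riser, face at x -2.5; lip from the riser to x 7, underside z 20.5, top z 24, its tip (x 4 to 7) turned down to z 18.3. So the mouth opens to +x and is 7.3 high.
- keeper_seat (a point): Nominal place of the seated bar's axis, 15 above keeper_foot. The keeper is packed to height by hand: all its heights are truly up to 5 higher or lower than told here, and that is not measured, so feel for the boss with the bar. About x 40, y -115, z 185 in the case's frame when shut, 4.5 more in x while the lid gapes. The lid's far edge is at x +20.
- compact_black: Round black powder compact, 72 across, 18 high, lying flat near the case. Leave it alone. Origin: centre of its underside.
- compact_gold: Round brass-coloured compact, 68 across, 20 high, lying flat near the case. Leave it alone. Origin: centre of its underside.
- single_pan: Small square taupe pan, 34 x 34 x 10, lying on the top of the case's far half, past the handle from the open latch. Leave it alone. Origin: centre of its underside.
- palette: Taupe palette, 75 x 110 x 14, lying flat. Leave it alone. Origin: centre of its underside.
- hairspray: White spray bottle with grey cap, 52 across, 200 high, standing beyond the case's end with the done-up latch. Leave it alone. Origin: centre of its underside.
- lipstick: Black lipstick tube, 20 across, 72 high, standing beyond the case's end with the open latch. Leave it alone. Origin: centre of its underside.
- cream_jar: Glass jar with brass-coloured cap, 60 across, 50 high. Leave it alone. Origin: centre of its underside.
- brush: Make-up brush, 170 long, lying on the table. Leave it alone. Origin: centre of its underside.

How it is judged:
By the outcome, as a careful person would: the job done as asked, in the order asked, and still so for the second after the job is handed in, with the robot touching nothing.
It also fails if it takes over 58 s, if anything falls off the work surface, if the arm or the gripper's body presses on something with over 40 N, if the wrist force passes 120 N, or if a joint passes its speed limit or range.

## Robot

A 7-joint arm with a two-finger parallel gripper is mounted at the origin on the work surface. World frame = base frame: x ahead of the robot, y to its left, z up, the work surface at z = 0. Lengths are in m, angles in rad, forces in N, time in s.
With the tool pointing down it reaches from about 0.4 to 0.875 m from the base axis. Payload 19.3 kg.
Tool frame: the origin (TCP) lies on the front face of the gripper's body, between the roots of the fingers; the fingertips stand 73 mm ahead of it and the grasp point (between the pads) lies 54 mm ahead of it; z points along the fingers, y is the direction in which the jaws open and shut (so a half turn about z gives the same grasp; the last joint's range is limited). The gripper opens to 85 mm and grips with 20 to 120 N. Pads are 22 mm wide; open, the fingers measure 114 mm over their backs; the gripper's body (76 mm by 85 mm) begins 54 mm behind the grasp point. The pads swing forward as they close: fully open they stand 13 mm farther back than shut.
Start: joints at [-1.191, 0.521, -0.036, 1.599, 0.021, 1.021, -0.113], TCP at [0.272, 0.563, 0.304] pointing down, gripper open.
Joint ranges: [-2.91, 2.91], [-0.3, 2.13], [-1.5, 1.42], [0.17, 2.43], [-1.26, 4.41], [0.16, 1.93], [-2.52, 2.52]. Speed limits (rad/s): [1.89, 1.89, 2.39, 2.39, 3.01, 3.01, 3.01].

## Interface

Orientations are given as [roll, pitch, yaw] about the fixed x, y, z axes, in that order (R = Rz(yaw) Ry(pitch) Rx(roll)).
In Python, from workcell import bot gives the robot as it stands.
- The arm moves only by the shell command python3 -m crank 'ROWS' [OPENING] [FORCE]. ROWS is a JSON object of lists of equal length, an entry for each row: "travel": the shift along the world's x, y, z in cm, a list of three; "rot": the turn, a rotation vector about the world's x, y, z in degrees, a list of three. A call has 1 to 8 rows; each row is the pose to reach, as a shift and turn from the pose commanded when the call began; what a row does not reach only later rows make up. A row lasts 1/10 s, in which the tool goes at most 50 mm and 8.59 degrees, less where a joint would pass 70% of its speed; a pose out of reach is approached as far as the arm can. A call with a gripper value outside its range is refused whole. OPENING is the opening, from -1 (shut) to 1 (fully open), so that 0 is half open, set as the call begins (- or left out, the last holds). The fingers move at their own pace and stop on an object; FORCE is the grip in N (left out, the last holds). Time passes only in rows, so rows that repeat a pose let the fingers close. It gives the time, the measured TCP pose, the force and the opening at its end, in the units of the state.
- bot.observe(): the state, without advancing time (a new reading comes with each control period).
- bot.grab_frame(name): name is "scene" or "top" or "wrist"; returns the picture (384x512x3 uint8, red, green, blue); there is no depth.
- bot.camera_model(name): a dict with "fx", "fy", "cx", "cy" (pixels), "R" (3x3) and "t" (3): a world point X has camera coordinates R X + t. Camera axes: x right, y down, z forward; pixel columns grow to the right and rows downward; lengths in m; the calibration is good to about 2 mm. A picture is of the moment at which its call begins: read the wrist's pose just before it. camera_model takes no time and is no camera call; for the wrist camera it gives the pose at the moment of the call.
- bot.job_done(): hands the job in, once; it reports no verdict.
Trained networks look in the newest picture that a camera, given by its name, has taken for a name from the list of things; names that differ only in an ending like _2 or _b are one class to them, and where a whole thing is asked for, a point or a joint stands for the part that bears it (a point fixed in the world has none). Each returns a list of dicts, best first, with "conf" (0 to 1); they miss things now and then, are a little off and sometimes report something else, mostly with a low value. They report only what shows in the picture. A call takes as long as a camera call.
- bot.silhouettes(camera, thing): "pixels" (384x512 bool, what is visible of it) and "box" ([centre column, centre row, width, height] in pixels, round what is visible of it).
The state is a dict: "clock": time; "qpos": joint angles; "qd": joint speeds; "joint_efforts": joint torques, N m; "position": TCP position; "tool_rot": TCP orientation; "force": force on the tool from outside, world axes, zero at the start; "moment": the same for the moment, N m; "grip_width": finger opening in m.
Only numpy, scipy, OpenCV 4.12 (cv2) and the standard library are available. Lean on these libraries where they do the work, as an engineer would, in place of code of your own. Each camera call takes 0.05 s, during which the arm holds its last target.

## Working session

There is one attempt and no reset: what is moved stays moved. The work goes in short steps, Python scripts to look and compute and a shell command to move; the robot and the scene stay as the last step left them, time stands still between calls to the robot, and variables do not carry over. Pictures are saved under pics/ and viewed, and the job is handed in when it is done.

```bash
ls; mkdir -p pics; python3 - <<'E'
from workcell import bot
import cv2
print(bot.observe())
for n in ("scene","top","wrist"):
    m=bot.camera_model(n); im=bot.grab_frame(n); cv2.imwrite(f"pics/{n}0.png",im[:,:,::-1]); print(n,m)
E
```

```text
pics
{'clock': 0.0, 'qpos': array([-1.19119291,  0.52198839, -0.03633658,  1.60001213,  0.02118172,
        1.02106862, -0.11276693]), 'qd': array([ 0.00070711,  0.00085079, -0.00143303,  0.00017344,  0.00105766,
       -0.00121491,  0.0002425 ]), 'joint_efforts': array([ 2.28588169e-04, -9.27091885e+01,  1.97993740e+00, -3.69945717e+01,
        1.77949393e-02,  7.85513286e-03, -3.09385064e-05]), 'position': array([0.27165272, 0.56259643, 0.30334006]), 'tool_rot': array([-3.14050181e+00,  5.70178098e-05,  2.69181085e+00]), 'force': array([ 0.05943804, -0.25052639,  0.21628393]), 'moment': array([ 0.02078477, -0.04586515,  0.06887174]), 'grip_width': 0.08568305952227712}
scene {'fx': 477.2181612067667, 'fy': 477.2181612067667, 'cx': 253.8978377627457, 'cy': 187.13034237023774, 'R': array([[ 0.44691687,  0.89445376,  0.01475753],
       [ 0.66710037, -0.32223714, -0.67166981],
       [-0.59602216,  0.31002532, -0.74070364]]), 't': array([-0.30987347, -0.24331393,  1.34875284])}
top {'fx': 381.5665893904844, 'fy': 381.5665893904844, 'cx': 253.39093236633227, 'cy': 189.41410841500422, 'R': array([[ 0.02912144, -0.99943457, -0.01680735],
       [-0.98686064, -0.02607351, -0.1594561 ],
       [ 0.15892772,  0.02123011, -0.98706194]]), 't': array([0.07435795, 0.53693033, 1.03510866])}
wrist {'fx': 342.460228833558, 'fy': 342.460228833558, 'cx': 259.03758814084, 'cy': 191.24985855351497, 'R': array([[ 4.35699608e-01,  9.00092084e-01,  3.02006350e-04],
       [ 8.68510242e-01, -4.20500118e-01,  2.62430201e-01],
       [ 2.36338341e-01, -1.14078440e-01, -9.64950930e-01]]), 't': array([-0.62534622, -0.03204279,  0.37747214])}
```

View pics/scene0.png

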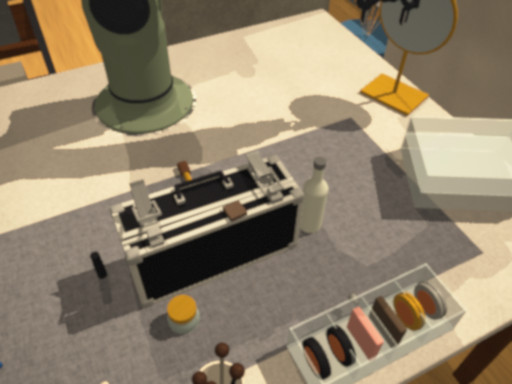

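View pics/top0.png

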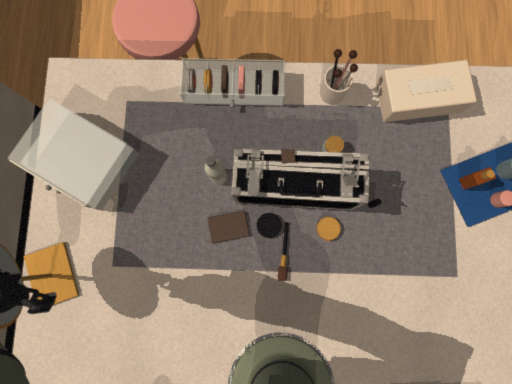

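View pics/wrist0.png

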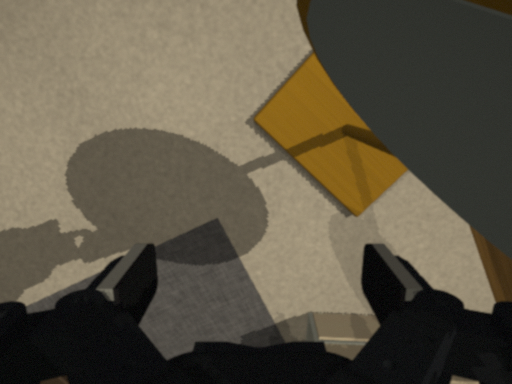

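```bash
cat > h.py <<'E'
import numpy as np, cv2
from workcell import bot
def ray(m,uv):
    R=np.array(m["R"]);t=np.array(m["t"]);c=-R.T@t
    d=R.T@np.array([(uv[0]-m["cx"])/m["fx"],(uv[1]-m["cy"])/m["fy"],1.]);return c,d
def onz(m,uv,z):
    c,d=ray(m,uv);return c+d*(z-c[2])/d[2]
def proj(m,X):
    p=np.array(m["R"])@np.array(X)+m["t"];return np.array([m["fx"]*p[0]/p[2]+m["cx"],m["fy"]*p[1]/p[2]+m["cy"]])
def tri(*mv):
    A=np.zeros((3,3));b=np.zeros(3)
    for m,uv in mv:
        c,d=ray(m,uv);d=d/np.linalg.norm(d);P=np.eye(3)-np.outer(d,d);A+=P;b+=P@c
    return np.linalg.solve(A,b)
E
python3 - <<'E'
import cv2
a=cv2.imread("pics/top0.png")[140:215,225:385];cv2.imwrite("pics/t0z.png",cv2.resize(a,None,fx=5,fy=5,interpolation=cv2.INTER_CUBIC))
a=cv2.imread("pics/scene0.png")[140:310,85:335];cv2.imwrite("pics/s0z.png",cv2.resize(a,None,fx=3.2,fy=3.2,interpolation=cv2.INTER_CUBIC))
from h import *
m=bot.camera_model("top")
for uv in [(233,150),(369,152),(233,200),(368,206)]: print(onz(m,uv,.17))
from workcell import bot
bot.grab_frame("top");
for n in("case","latch_lever","latch_loop","keeper_foot","single_pan"):
    for s in bot.silhouettes("top",n)[:2]: print(n,s["conf"],s["box"])
E
```

```text
[0.61419308 0.1411923  0.17      ]
[ 0.61744318 -0.20184744  0.17      ]
[0.48637084 0.13637613 0.17      ]
[ 0.48042942 -0.19680728  0.17      ]
case 0.62 [301.5, 181.4, 137.0, 61.3]
latch_lever 0.86 [350.9, 172.8, 20.2, 30.4]
latch_loop 0.69 [350.3, 167.4, 19.2, 21.0]
keeper_foot 0.9 [302.7, 159.3, 133.6, 19.6]
single_pan 0.49 [301.1, 178.3, 132.0, 58.5]
single_pan 0.48 [286.8, 155.7, 13.8, 10.3]
```

View pics/t0z.png

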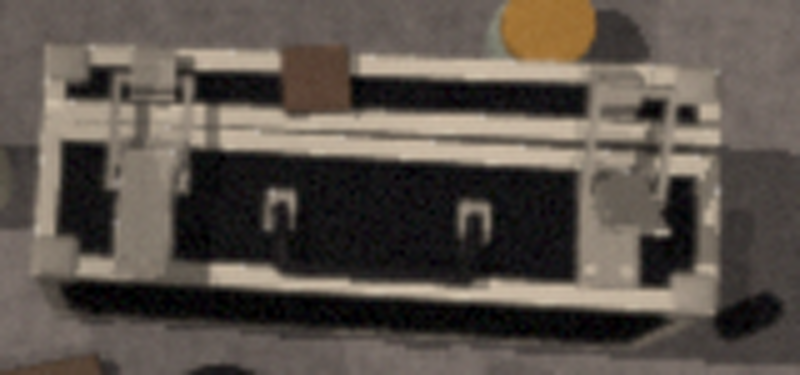

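View pics/s0z.png

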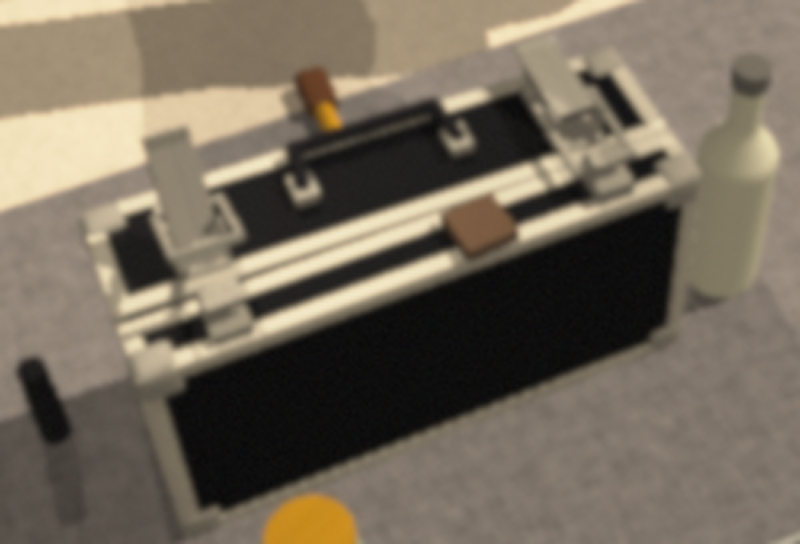

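```bash
python3 -m crank '{"travel":[[0,0,5],[0,0,10],[4,-4,12],[8,-9,12],[12,-14,12],[15,-19,12],[18,-24,12],[21,-29,12]],"rot":[[0,0,0],[0,0,0],[0,0,4],[0,0,8],[0,0,12],[0,0,16],[0,0,20],[0,0,25]]}' 
python3 -m crank '{"travel":[[2,-5,0],[4,-10,0],[6,-15,0],[8,-20,0],[10,-25,0],[11,-30,0],[12,-35,0],[12,-40,0]],"rot":[[0,0,1],[0,0,1],[0,0,1],[0,0,1],[0,0,1],[0,0,1],[0,0,1],[0,0,1]]}'
```

```text
clock: 1.25
position: [0.45, 0.3239, 0.424]
tool_rot: [3.141, 0.0, 3.131]
force: [0.8, 0.6, -0.5]
grip_width: 0.0854
clock: 2.05
position: [0.5683, -0.0556, 0.4238]
tool_rot: [-3.142, 0.0, -3.137]
force: [1.0, 0.9, -0.4]
grip_width: 0.0858
```

```bash
python3 -m crank '{"travel":[[1,-4,0],[2,-7,0],[2,-7,0],[2,-7,0]],"rot":[[0,0,0],[0,0,0],[0,0,0],[0,0,0]]}' 
python3 - <<'E'
from h import *
o=bot.observe();print(o["position"],o["tool_rot"],o["force"])
m=bot.camera_model("wrist");im=bot.grab_frame("wrist");import pickle
pickle.dump(m,open("w1.pkl","wb"));cv2.imwrite("pics/w1.png",im[:,:,::-1])
cv2.imwrite("pics/w1b.png",cv2.resize(im[:,:,::-1],(800,600),interpolation=cv2.INTER_CUBIC))
E
```

```text
clock: 2.45
position: [0.5878, -0.1239, 0.4235]
tool_rot: [3.141, -0.0, -3.139]
force: [0.3, 0.7, -0.1]
grip_width: 0.0851
[ 0.58783381 -0.1239381   0.42353241] [ 3.14142550e+00 -4.87153275e-04 -3.13866457e+00] [ 0.33781431  0.69323546 -0.0601258 ]
```

View pics/w1b.png

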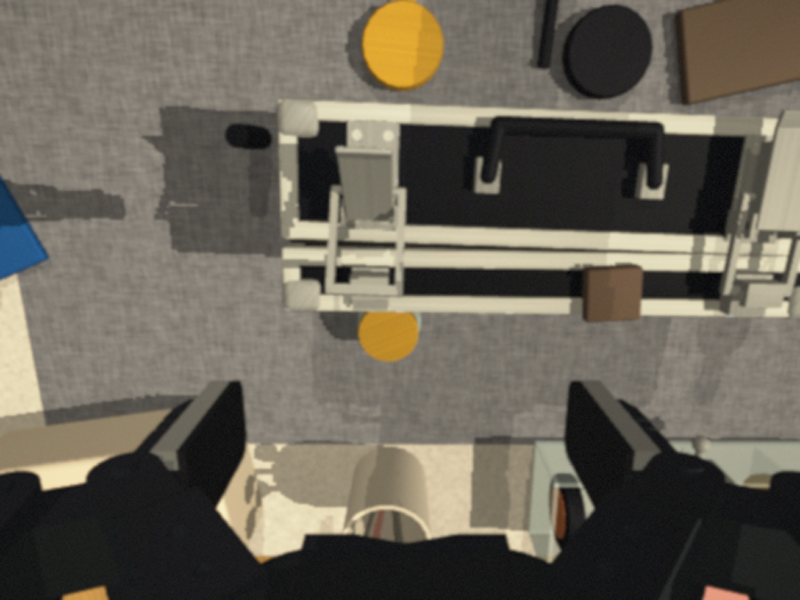

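```bash
python3 - <<'E'
from h import *
import pickle
m=pickle.load(open("w1.pkl","rb"));s=.64
for n,uv,z in [("nearedgeL",(315,101),.17),("nearedgeR",(765,118),.17),("leftedge top",(280,140),.17),("left edge seam",(286,238),.17),("bodyfar L",(300,240),.17),("bodyfarR",(720,250),.17),("lidnear L",(300,249),.17),("lidnearR",(720,252),.17),("lidfarL",(330,312),.17),("lidfarR",(720,317),.17),("bedL",(347,132),.174),("bedR",(400,132),.174),("keepL",(349,272),.193),("keepR",(394,272),.193),("leverTipL",(336,150),.225),("leverTipR",(394,153),.225),("barL",(328,290),.2),("barR",(403,292),.2)]:
    print(n,onz(m,(uv[0]*s,uv[1]*s),z).round(4))
a=cv2.imread("pics/w1.png")[55:215,170:275];cv2.imwrite("pics/w1z.png",cv2.resize(a,None,fx=5,fy=5,interpolation=cv2.INTER_CUBIC)[:600*2])
print(a.shape)
E
```

```text
nearedgeL [ 0.4921 -0.1738  0.17  ]
nearedgeR [0.5007 0.0838 0.17  ]
leftedge top [ 0.5134 -0.195   0.17  ]
left edge seam [ 0.5704 -0.1947  0.17  ]
bodyfar L [ 0.5716 -0.1863  0.17  ]
bodyfarR [0.5773 0.07   0.17  ]
lidnear L [ 0.5771 -0.1866  0.17  ]
lidnearR [0.5786 0.0702 0.17  ]
lidfarL [ 0.6172 -0.1696  0.17  ]
lidfarR [0.6201 0.0767 0.17  ]
bedL [ 0.509  -0.1557  0.174 ]
bedR [ 0.509  -0.1255  0.174 ]
keepL [ 0.5864 -0.1546  0.193 ]
keepR [ 0.5863 -0.1288  0.193 ]
leverTipL [ 0.5192 -0.156   0.225 ]
leverTipR [ 0.5205 -0.128   0.225 ]
barL [ 0.5953 -0.166   0.2   ]
barR [ 0.5964 -0.1236  0.2   ]
(160, 105, 3)
```

```bash
python3 - <<'E'
import cv2
a=cv2.imread("pics/w1.png")[60:210,165:325];cv2.imwrite("pics/w1z.png",cv2.resize(a,None,fx=4,fy=4,interpolation=cv2.INTER_CUBIC))
E
```

```text
(no output)
```

View pics/w1z.png

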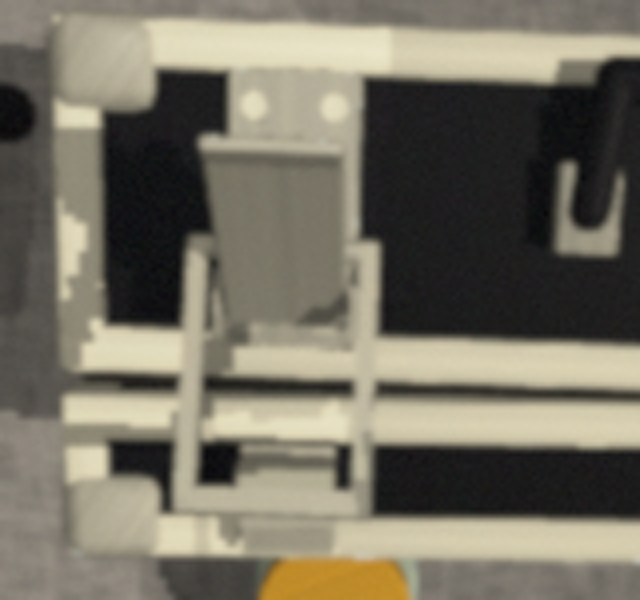

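```bash
python3 -m crank '{"travel":[[-4,-0.6,0],[-8,-1.4,0],[-10.5,-1.6,-3],[-10.5,-1.6,-6],[-10.5,-1.6,-9],[-10.5,-1.6,-11],[-10.5,-1.6,-11],[-10.5,-1.6,-11]],"rot":[[0,0,-0.8],[0,0,-1.6],[0,0,-1.6],[0,0,-1.6],[0,0,-1.6],[0,0,-1.6],[0,0,-1.6],[0,0,-1.6]]}' -1 20
python3 - <<'E'
from h import *
o=bot.observe();print(o["position"],o["tool_rot"],o["force"])
for n in("wrist","scene"):
  m=bot.camera_model(n);im=bot.grab_frame(n)
  if n=="scene": im=cv2.resize(im[100:260,60:300],None,fx=3.3,fy=3.3,interpolation=cv2.INTER_CUBIC)
  cv2.imwrite(f"pics/{n}2.png",im[:,:,::-1])
E
```

```text
clock: 3.3
position: [0.4831, -0.1389, 0.3145]
tool_rot: [3.141, 0.0, 3.119]
force: [0.2, 0.6, 0.2]
grip_width: 0.0001
[ 0.48312415 -0.13891994  0.31454242] [3.14148108e+00 2.60736212e-04 3.11879595e+00] [0.24645764 0.55549296 0.17915959]
```

View pics/wrist2.png

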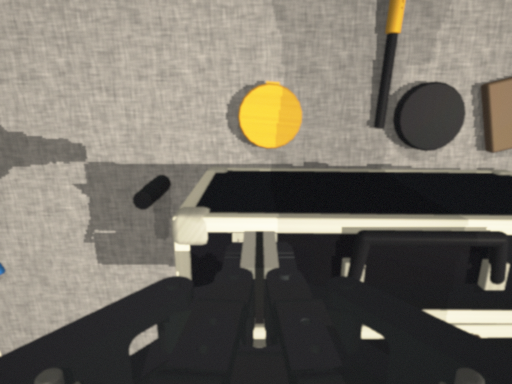

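View pics/scene2.png

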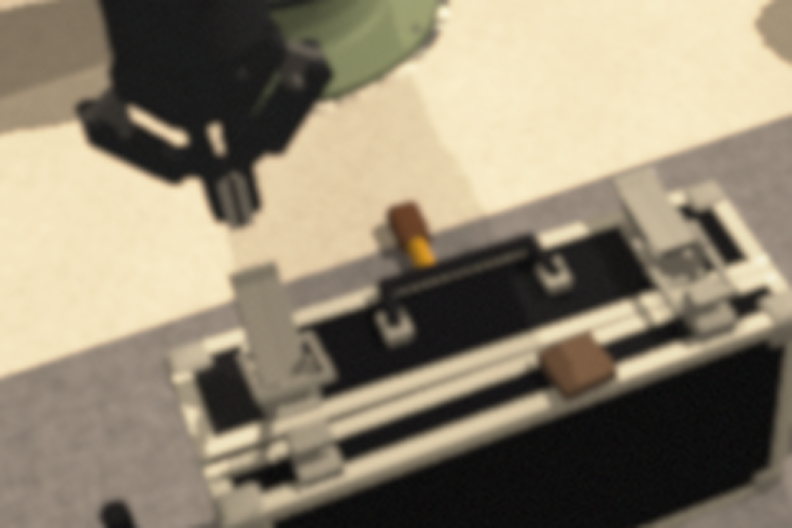

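```bash
python3 -m crank '{"travel":[[0,0,-1.2],[0,0,-2.2],[0,0,-2.2],[0.5,0,-2.2],[1.0,-0.03,-2.2],[1.4,-0.04,-2.2],[1.8,-0.05,-2.2],[2.2,-0.06,-2.2]],"rot":[[0,0,0],[0,0,0],[0,0,0],[0,0,0],[0,0,0],[0,0,0],[0,0,0],[0,0,0]]}' 
python3 -m crank '{"travel":[[0.4,0,0],[0.8,-0.03,0],[1.2,-0.03,0],[1.6,-0.05,0],[2.0,-0.05,0],[2.4,-0.06,0],[2.4,-0.06,0]],"rot":[[0,0,0],[0,0,0],[0,0,0],[0,0,0],[0,0,0],[0,0,0],[0,0,0]]}' 
python3 - <<'E'
from h import *
o=bot.observe();print(o["position"],o["tool_rot"],o["force"])
for n in("scene",):
  m=bot.camera_model(n);im=bot.grab_frame(n)
  if n=="scene": im=cv2.resize(im[100:260,60:300],None,fx=3.3,fy=3.3,interpolation=cv2.INTER_CUBIC)
  cv2.imwrite(f"pics/{n}3.png",im[:,:,::-1])
E
```

```text
clock: 4.2
position: [0.5053, -0.1402, 0.2919]
tool_rot: [-3.142, 0.0, 3.118]
force: [-0.6, 0.2, 0.3]
grip_width: -0.0003
clock: 4.9
position: [0.5294, -0.1408, 0.2917]
tool_rot: [-3.142, 0.0, 3.118]
force: [0.1, 0.2, -0.6]
grip_width: 0.0
[ 0.52938068 -0.14077747  0.29174067] [-3.14154237e+00  1.64252532e-04  3.11774294e+00] [ 0.05947205  0.15948239 -0.5842244 ]
```

View pics/scene3.png

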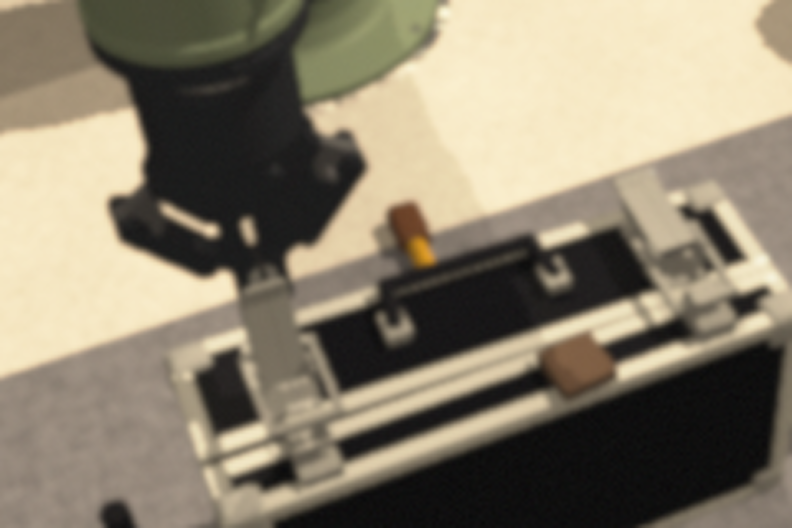

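```bash
python3 -m crank '{"travel":[[0.25,0,0],[0.5,0,0],[0.75,-0.02,0],[1.0,-0.03,0],[1.25,-0.03,0],[1.5,-0.04,0],[1.5,-0.04,0]],"rot":[[0,0,0],[0,0,0],[0,0,0],[0,0,0],[0,0,0],[0,0,0],[0,0,0]]}' 
python3 - <<'E'
from h import *
n="scene"
m=bot.camera_model(n);im=bot.grab_frame(n)
im=cv2.resize(im[120:260,100:260],None,fx=4,fy=4,interpolation=cv2.INTER_CUBIC)
cv2.imwrite(f"pics/{n}4.png",im[:,:,::-1])
E
python3 -m crank '{"travel":[[0.25,0,0],[0.5,0,0],[0.75,-0.02,0],[1.0,-0.03,0],[1.25,-0.03,0],[1.5,-0.04,0],[1.5,-0.04,0]],"rot":[[0,0,0],[0,0,0],[0,0,0],[0,0,0],[0,0,0],[0,0,0],[0,0,0]]}' 
python3 - <<'E'
from h import *
for n in("scene","wrist"):
  m=bot.camera_model(n);im=bot.grab_frame(n)
  if n=="scene": im=cv2.resize(im[120:260,100:260],None,fx=4,fy=4,interpolation=cv2.INTER_CUBIC)
  cv2.imwrite(f"pics/{n}5.png",im[:,:,::-1])
E
```

```text
clock: 5.65
position: [0.5442, -0.1412, 0.2918]
tool_rot: [-3.142, 0.0, 3.118]
force: [-0.5, 0.7, -0.1]
grip_width: 0.0004
clock: 6.4
position: [0.5593, -0.1416, 0.2919]
tool_rot: [-3.142, 0.001, 3.118]
force: [0.1, 0.4, -0.2]
grip_width: -0.0
```

View pics/scene4.png

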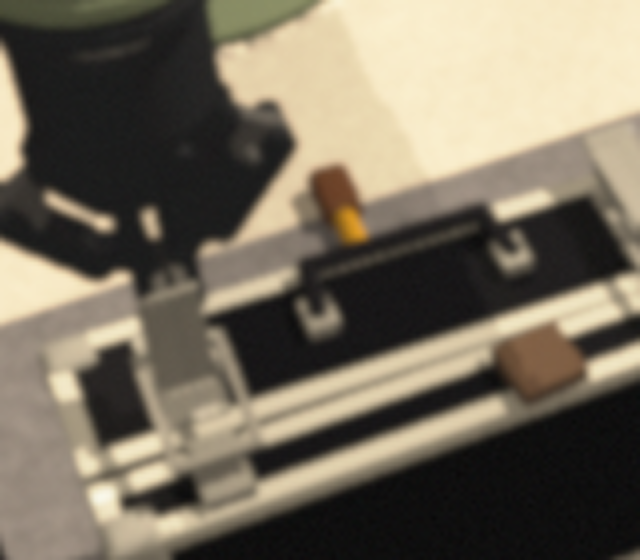

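View pics/scene5.png

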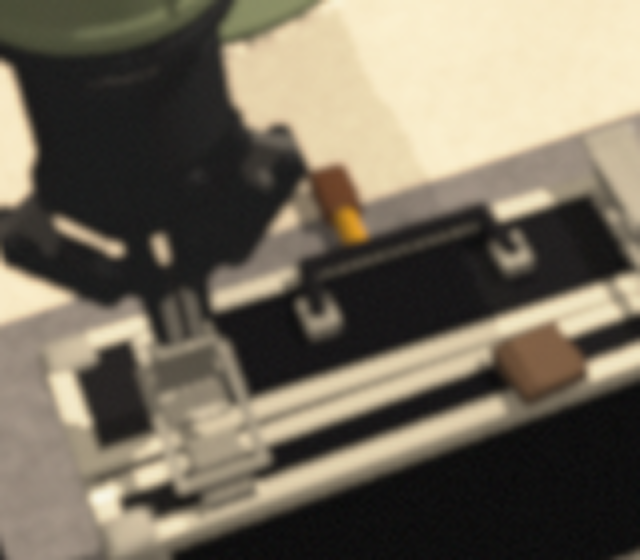

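```bash
python3 -m crank '{"travel":[[0.2,0,0],[0.4,0,0],[0.55,-0.02,0],[0.55,-0.02,0]],"rot":[[0,0,0],[0,0,0],[0,0,0],[0,0,0]]}' 
python3 - <<'E'
from h import *
for n in("scene","wrist"):
  m=bot.camera_model(n);im=bot.grab_frame(n)
  if n=="scene": im=cv2.resize(im[170:260,110:210],None,fx=6,fy=6,interpolation=cv2.INTER_CUBIC)
  cv2.imwrite(f"pics/{n}6.png",im[:,:,::-1])
E
```

```text
clock: 6.9
position: [0.5645, -0.1418, 0.2918]
tool_rot: [3.142, -0.0, 3.118]
force: [-0.5, 0.6, 0.3]
grip_width: -0.0003
```

View pics/scene6.png

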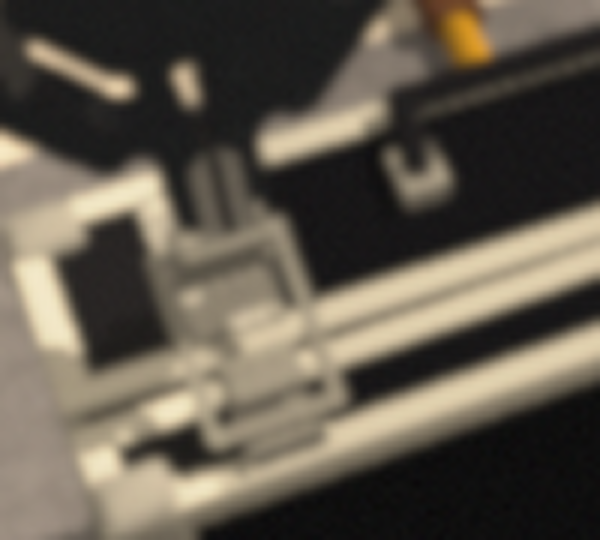

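View pics/wrist6.png

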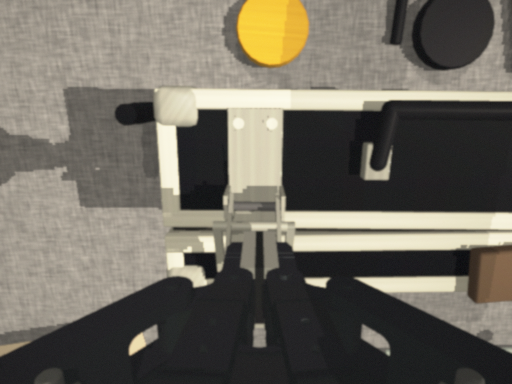

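```bash
python3 - <<'E'
from h import *
m=bot.camera_model("scene")
c,d=ray(m,(154.8,240))
X=c+d*((-.1432-c[1])/d[1]);print(X)
for x in(.6,.605,.61,.615):
  for z in (.18,.185,.19,.195): print(x,z,proj(m,(x,-.143,z)).round(1))
E
```

```text
[ 0.57584887 -0.1432      0.13652699]
0.6 0.18 [155.9 235.3]
0.6 0.185 [155.5 233.5]
0.6 0.19 [155.1 231.8]
0.6 0.195 [154.7 230. ]
0.605 0.18 [156.9 237.4]
0.605 0.185 [156.5 235.7]
0.605 0.19 [156.1 233.9]
0.605 0.195 [155.7 232.1]
0.61 0.18 [157.9 239.6]
0.61 0.185 [157.5 237.9]
0.61 0.19 [157.1 236.1]
0.61 0.195 [156.7 234.3]
0.615 0.18 [158.8 241.8]
0.615 0.185 [158.4 240. ]
0.615 0.19 [158.  238.3]
0.615 0.195 [157.6 236.5]
```

```bash
python3 -m crank '{"travel":[[-1,0,0],[-2,0,2],[-2,0,6],[0,0,9],[4,0,11],[8,0,11],[9,0,11],[9,0,11]],"rot":[[0,0,0],[0,0,0],[0,0,0],[0,0,0],[0,0,0],[0,0,0],[0,0,0],[0,0,0]]}' -0.34
python3 - <<'E'
from h import *
import pickle
o=bot.observe();print(o["position"],o["force"])
n="wrist"
m=bot.camera_model(n);im=bot.grab_frame(n);pickle.dump(m,open("w7.pkl","wb"))
cv2.imwrite("pics/wrist7.png",im[:,:,::-1]);cv2.imwrite("pics/w7b.png",cv2.resize(im[:,:,::-1],(800,600),interpolation=cv2.INTER_CUBIC))
E
```

```text
clock: 7.8
position: [0.6547, -0.1417, 0.4007]
tool_rot: [-3.141, -0.001, 3.118]
force: [0.0, -0.0, -0.5]
grip_width: 0.0284
[ 0.65466038 -0.14171176  0.40070683] [ 0.00151929 -0.03684972 -0.45738832]
```

View pics/w7b.png

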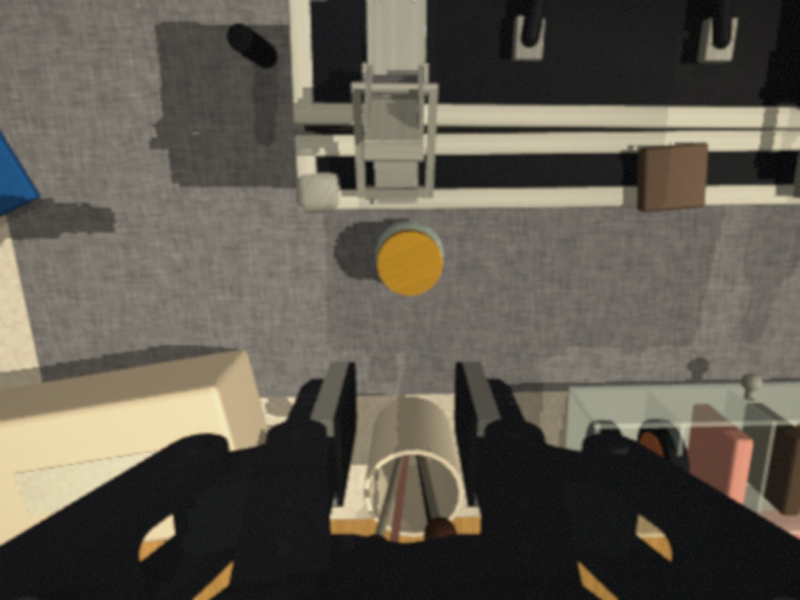

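```bash
python3 - <<'E'
import cv2
a=cv2.imread("pics/wrist7.png")[30:140,180:300];cv2.imwrite("pics/w7z.png",cv2.resize(a,None,fx=5.4,fy=5.4,interpolation=cv2.INTER_CUBIC))
E
```

```text
(no output)
```

View pics/w7z.png

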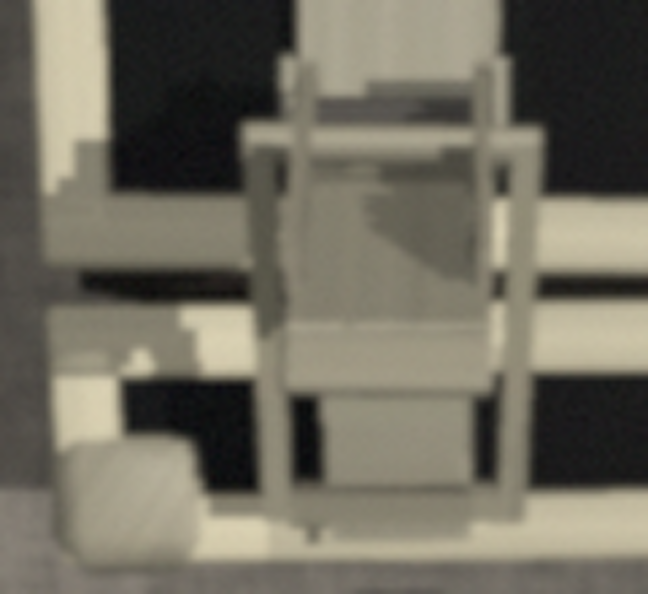

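```bash
python3 - <<'E'
from h import *
import pickle
m=pickle.load(open("w7.pkl","rb"))
f=lambda u,v:(180+u/5.4,30+v/5.4)
for n,uv,z in [("lip L",(322,485),.194),("lip R",(475,485),.194),("lip tip z low",(400,485),.189),("lip tip z hi",(400,485),.199),("bar far",(400,518),.183),("bar L",(262,505),.183),("bar R",(525,505),.183),("boss far L",(332,538),.181),("boss far R",(468,538),.181),("lid far",(240,556),.17),("lid far R",(600,556),.17),("tabtop",(390,388),.24)]:
  print(n,onz(m,f(*uv),z).round(4))
E
```

```text
lip L [ 0.6035 -0.1546  0.194 ]
lip R [ 0.6041 -0.1322  0.194 ]
lip tip z low [ 0.6041 -0.1433  0.189 ]
lip tip z hi [ 0.6035 -0.1431  0.199 ]
bar far [ 0.6094 -0.1435  0.183 ]
bar L [ 0.6069 -0.1645  0.183 ]
bar R [ 0.6079 -0.1243  0.183 ]
boss far L [ 0.6123 -0.1541  0.181 ]
boss far R [ 0.6129 -0.1331  0.181 ]
lid far [ 0.6158 -0.1696  0.17  ]
lid far R [ 0.6172 -0.1117  0.17  ]
tabtop [ 0.5896 -0.1434  0.24  ]
```

```bash
python3 -m crank '{"travel":[[-1,-0.1,-2],[-1.6,-0.2,-5],[-1.9,-0.2,-8],[-1.9,-0.2,-11],[-1.9,-0.2,-13],[-1.9,-0.2,-13],[-1.9,-0.2,-13]],"rot":[[0,2,0],[0,4,0],[0,6,0],[0,6,0],[0,6,0],[0,6,0],[0,6,0]]}' -0.34
python3 - <<'E'
from h import *
for n in("scene","wrist"):
  m=bot.camera_model(n);im=bot.grab_frame(n)
  if n=="scene": im=cv2.resize(im[150:270,90:250],None,fx=5,fy=5,interpolation=cv2.INTER_CUBIC)
  cv2.imwrite(f"pics/{n}8.png",im[:,:,::-1])
E
```

```text
clock: 8.55
position: [0.6348, -0.1442, 0.273]
tool_rot: [-3.139, -0.104, 3.117]
force: [0.7, -0.8, 1.1]
grip_width: 0.0281
```

View pics/scene8.png

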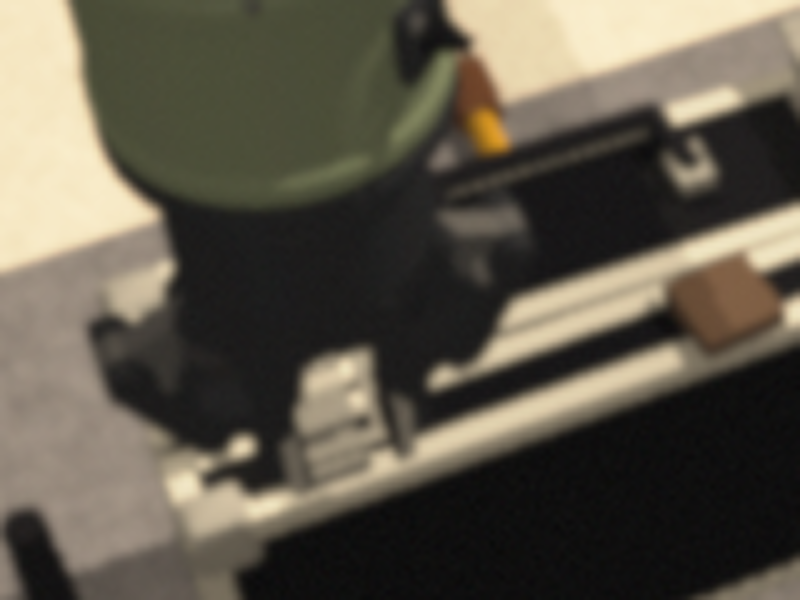

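View pics/wrist8.png

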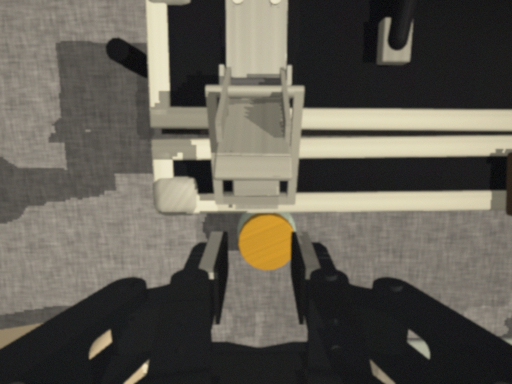

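```bash
python3 - <<'E'
import cv2
a=cv2.imread("pics/wrist8.png")[140:330,190:330];cv2.imwrite("pics/w8z.png",cv2.resize(a,None,fx=5,fy=3.1,interpolation=cv2.INTER_CUBIC))
E
```

```text
(no output)
```

View pics/w8z.png

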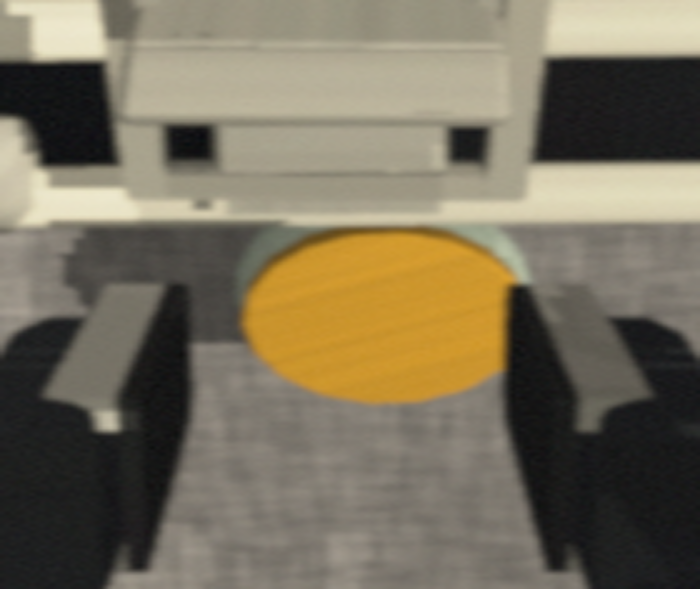

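```bash
python3 -m crank '{"travel":[[0,-0.17,-0.8],[0,-0.17,-1.6],[0,-0.17,-2.2],[0,-0.17,-2.6],[0,-0.17,-2.6],[0,-0.17,-2.6]],"rot":[[0,0,0],[0,0,0],[0,0,0],[0,0,0],[0,0,0],[0,0,0]]}' 
python3 - <<'E'
from h import *
o=bot.observe();print(o["position"],o["force"])
for n in("scene","wrist"):
  m=bot.camera_model(n);im=bot.grab_frame(n)
  if n=="scene": im=cv2.resize(im[150:270,90:250],None,fx=5,fy=5,interpolation=cv2.INTER_CUBIC)
  else: im=cv2.resize(im[110:310,160:360],None,fx=4,fy=3,interpolation=cv2.INTER_CUBIC)
  cv2.imwrite(f"pics/{n}9.png",im[:,:,::-1])
print(bot.observe()["force"])
E
```

```text
clock: 9.25
position: [0.6354, -0.1455, 0.2458]
tool_rot: [-3.139, -0.105, 3.117]
force: [0.2, -0.6, 0.7]
grip_width: 0.0284
[ 0.63543626 -0.14553514  0.24581693] [ 0.20863688 -0.61311311  0.70317799]
[-0.82822385  0.83102614 -0.40890724]
```

View pics/scene9.png

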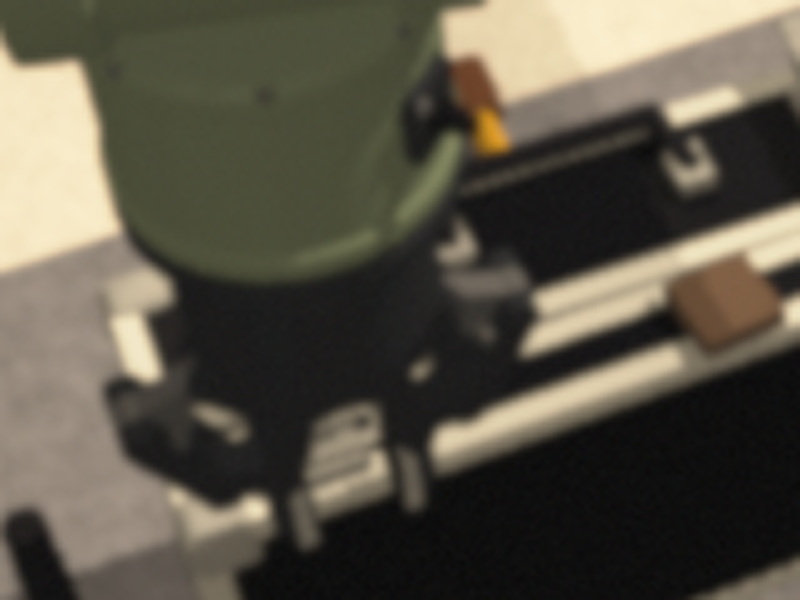

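View pics/wrist9.png

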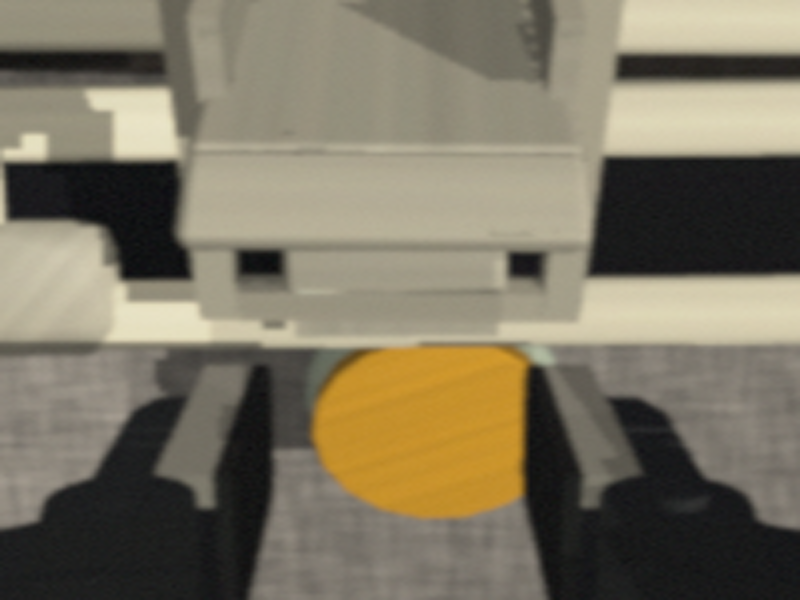

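```bash
python3 -m crank '{"travel":[[-0.2,0,0],[-0.4,0.01,0],[-0.6,0.02,0],[-0.7,0.02,0],[-0.7,0.02,0]],"rot":[[0,0,0],[0,0,0],[0,0,0],[0,0,0],[0,0,0]]}' 
python3 -m crank '{"travel":[[-0.05,0,0],[-0.1,0,0],[-0.15,0,0],[-0.2,0.01,0],[-0.2,0.01,0]],"rot":[[0,0,0],[0,0,0],[0,0,0],[0,0,0],[0,0,0]]}' 
python3 - <<'E'
from h import *
o=bot.observe();print(o["position"],o["force"])
for n in("wrist",):
  m=bot.camera_model(n);im=bot.grab_frame(n)
  im=cv2.resize(im[110:310,160:360],None,fx=4,fy=3,interpolation=cv2.INTER_CUBIC)
  cv2.imwrite(f"pics/{n}10.png",im[:,:,::-1])
E
```

```text
clock: 9.85
position: [0.6284, -0.1453, 0.246]
tool_rot: [-3.139, -0.104, 3.117]
force: [1.8, 0.2, -0.1]
grip_width: 0.0283
clock: 10.35
position: [0.6264, -0.1452, 0.2459]
tool_rot: [-3.139, -0.104, 3.117]
force: [4.5, -0.7, -0.0]
grip_width: 0.0284
[ 0.62642855 -0.14522389  0.24588014] [ 4.46352393 -0.7163923  -0.0198983 ]
```

View pics/wrist10.png

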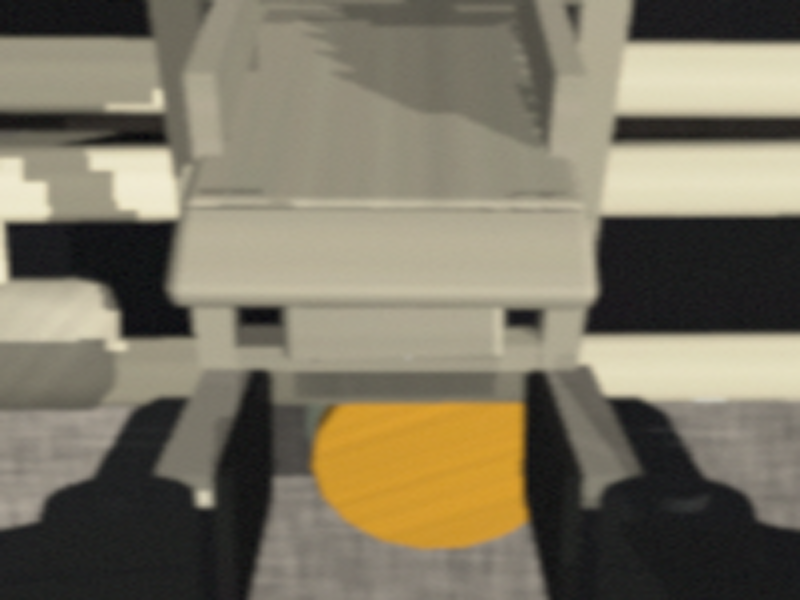

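```bash
python3 -m crank '{"travel":[[-0.02,0,0],[-0.02,0,0],[-0.02,0,0]],"rot":[[0,0,0],[0,0,0],[0,0,0]]}' 
python3 -m crank '{"travel":[[-0.0,0,0]],"rot":[[0,0,0]]}' |grep force
python3 -m crank '{"travel":[[-0.0,0,0]],"rot":[[0,0,0]]}' |grep force
python3 -m crank '{"travel":[[-0.02,0,0],[-0.02,0,0]],"rot":[[0,0,0],[0,0,0]]}' 
python3 -m crank '{"travel":[[-0.0,0,0]],"rot":[[0,0,0]]}' |grep force
```

```text
clock: 10.7
position: [0.6262, -0.1452, 0.2458]
tool_rot: [-3.139, -0.105, 3.118]
force: [4.0, 0.0, 0.5]
grip_width: 0.0285
force: [5.0, 0.7, 0.7]
force: [4.3, 0.5, 0.7]
clock: 11.1
position: [0.626, -0.1452, 0.2459]
tool_rot: [-3.139, -0.105, 3.117]
force: [4.8, -0.6, 1.6]
grip_width: 0.0286
force: [4.2, -0.3, 0.6]
```

```bash
python3 -m crank '{"travel":[[-0.03,0,0],[-0.06,0,0],[-0.06,0,0]],"rot":[[0,0,0],[0,0,0],[0,0,0]]}' |grep -E "pos|force"
python3 -m crank '{"travel":[[-0.0,0,0]],"rot":[[0,0,0]]}' |grep force
python3 -m crank '{"travel":[[-0.03,0,0],[-0.06,0,0],[-0.06,0,0]],"rot":[[0,0,0],[0,0,0],[0,0,0]]}' |grep -E "pos|force"
python3 -m crank '{"travel":[[-0.0,0,0]],"rot":[[0,0,0]]}' |grep force
python3 - <<'E'
from h import *
for n in("wrist","top"):
  m=bot.camera_model(n);im=bot.grab_frame(n)
  if n=="wrist":im=cv2.resize(im[110:310,160:360],None,fx=4,fy=3,interpolation=cv2.INTER_CUBIC)
  cv2.imwrite(f"pics/{n}11.png",im[:,:,::-1])
E
```

```text
position: [0.6253, -0.1452, 0.2458]
force: [3.9, -0.0, -0.3]
force: [3.7, -0.2, 0.5]
position: [0.6247, -0.1452, 0.2458]
force: [4.5, -0.6, -0.1]
force: [4.5, 0.8, 0.0]
```

View pics/wrist11.png

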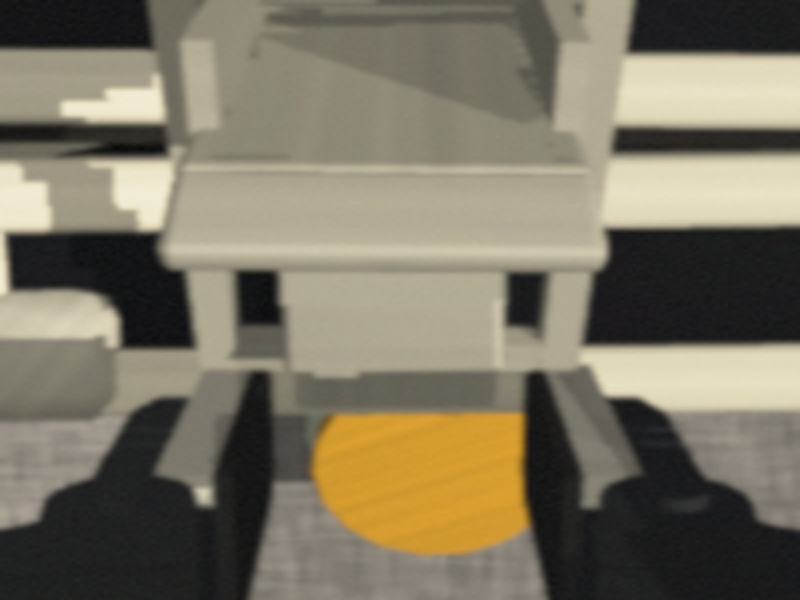

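```bash
python3 -m crank '{"travel":[[-0.05,0,0],[-0.1,0,0],[-0.15,0,0],[-0.2,0.01,0],[-0.2,0.01,0]],"rot":[[0,0,0],[0,0,0],[0,0,0],[0,0,0],[0,0,0]]}' |grep -E "pos|force"
python3 -m crank '{"travel":[[-0.05,0,0],[-0.1,0,0],[-0.15,0,0],[-0.15,0.01,0]],"rot":[[0,0,0],[0,0,0],[0,0,0],[0,0,0]]}' |grep -E "pos|force"
python3 -m crank '{"travel":[[-0.04,0,0],[-0.08,0,0],[-0.12,0,0],[-0.12,0,0]],"rot":[[0,0,0],[0,0,0],[0,0,0],[0,0,0]]}' |grep -E "pos|force"
python3 - <<'E'
from h import *
for n in("wrist","scene"):
  m=bot.camera_model(n);im=bot.grab_frame(n)
  if n=="wrist":im=cv2.resize(im[110:310,160:360],None,fx=4,fy=3,interpolation=cv2.INTER_CUBIC)
  cv2.imwrite(f"pics/{n}12.png",im[:,:,::-1])
E
```

```text
position: [0.6227, -0.1451, 0.2458]
force: [3.4, -0.3, -0.1]
position: [0.6212, -0.1451, 0.2458]
force: [4.9, -0.1, 0.5]
position: [0.62, -0.1451, 0.2458]
force: [4.0, -0.0, -0.0]
```

View pics/wrist12.png

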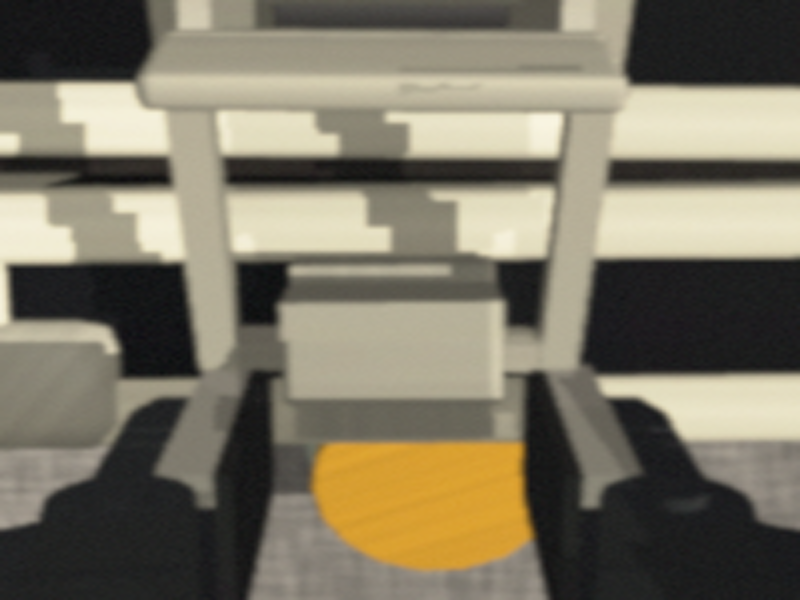

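```bash
python3 -m crank '{"travel":[[-0.04,0,0],[-0.08,0,0],[-0.1,0,0],[-0.1,0,0]],"rot":[[0,0,0],[0,0,0],[0,0,0],[0,0,0]]}' |grep -E "pos|force"
for i in 1 ; do python3 -m crank '{"travel":[[-0.03,0,0],[-0.03,0,0]],"rot":[[0,0,0],[0,0,0]]}' |grep -E "pos|force"; done
python3 -m crank '{"travel":[[-0.03,0,0],[-0.03,0,0]],"rot":[[0,0,0],[0,0,0]]}' |grep -E "pos|force"
```

```text
position: [0.6191, -0.145, 0.2459]
force: [4.9, -0.2, 0.8]
position: [0.6188, -0.145, 0.2458]
force: [5.2, -0.4, 0.2]
position: [0.6187, -0.145, 0.2459]
force: [5.4, 1.3, -0.2]
```

```bash
python3 -m crank '{"travel":[[-0.02,0,0],[-0.02,0,0]],"rot":[[0,0,0],[0,0,0]]}' |grep -E "pos|force"
python3 -m crank '{"travel":[[0,0,0],[0,0,0]],"rot":[[0,0,0],[0,0,0]]}' |grep -E "pos|force"
python3 - <<'E'
from h import *
for n in("wrist","scene"):
  m=bot.camera_model(n);im=bot.grab_frame(n)
  if n=="wrist":im=cv2.resize(im[110:310,160:360],None,fx=4,fy=3,interpolation=cv2.INTER_CUBIC)
  cv2.imwrite(f"pics/{n}13.png",im[:,:,::-1])
E
```

```text
position: [0.6186, -0.145, 0.2459]
force: [6.5, -0.6, -0.0]
position: [0.6186, -0.145, 0.2459]
force: [6.3, 0.5, 0.1]
```

View pics/wrist13.png

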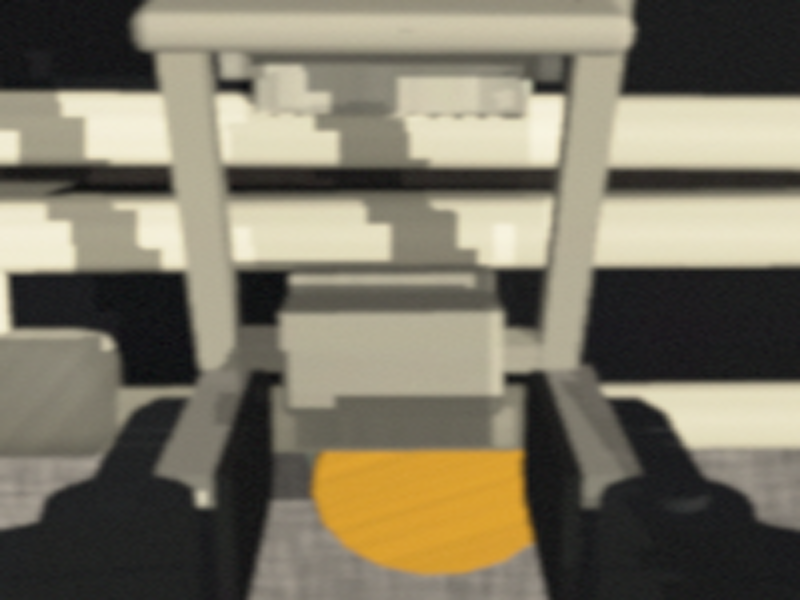

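View pics/scene13.png

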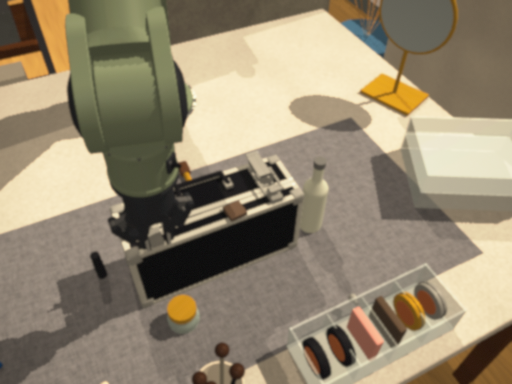

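```bash
python3 -m crank '{"travel":[[0.8,0,0],[2,-0.03,0],[2.5,-0.05,1],[2.5,-0.05,5],[2.5,0,9],[2.5,0.1,12],[0,0.2,12],[0,0.2,12]],"rot":[[0,0,0],[0,0,0],[0,0,0],[0,-2,0],[0,-4,0],[0,-6,0],[0,-6,0],[0,-6,0]]}' 
python3 -m crank '{"travel":[[0,0,0],[0,0,0],[0,0,0]],"rot":[[0,0,0],[0,0,0],[0,0,0]]}' -1 20
python3 - <<'E'
from h import *
for n in("wrist","scene"):
  m=bot.camera_model(n);im=bot.grab_frame(n)
  if n=="scene":im=cv2.resize(im[150:270,90:250],None,fx=5,fy=5,interpolation=cv2.INTER_CUBIC)
  cv2.imwrite(f"pics/{n}14.png",im[:,:,::-1])
E
```

```text
clock: 15.6
position: [0.6164, -0.1436, 0.3678]
tool_rot: [-3.141, 0.001, 3.117]
force: [0.1, 0.5, -0.2]
grip_width: 0.0282
clock: 15.9
position: [0.6186, -0.143, 0.3654]
tool_rot: [-3.142, -0.001, 3.118]
force: [-1.4, -0.1, 0.7]
grip_width: -0.0001
```

View pics/wrist14.png

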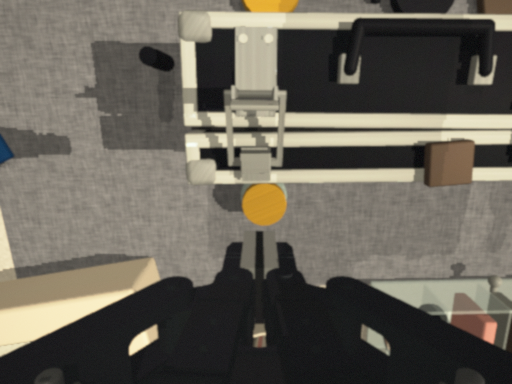

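View pics/scene14.png

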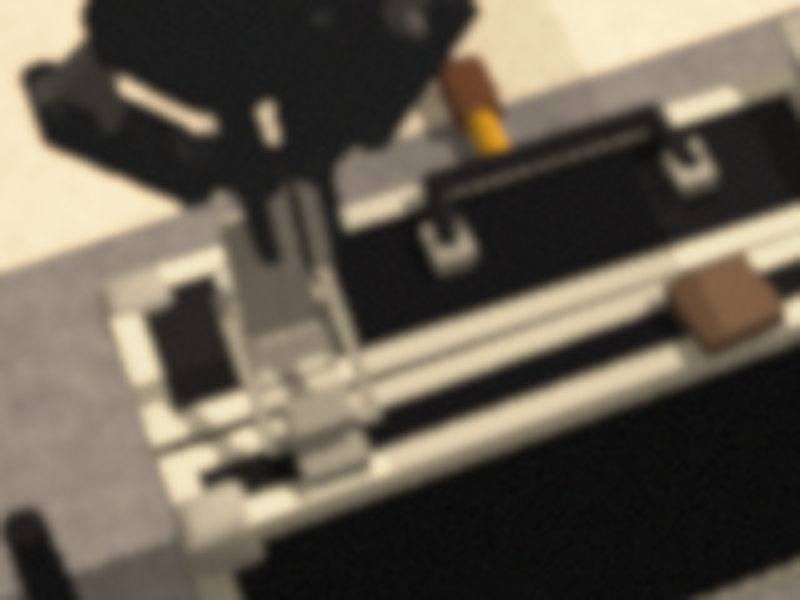

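```bash
python3 -m crank '{"travel":[[-2,0,-1],[-3.2,0,-3],[-3.2,0.05,-5],[-3.2,0.05,-5.8],[-3.2,0.05,-5.8],[-3.2,0.05,-5.8]],"rot":[[0,0,0],[0,0,0],[0,0,0],[0,0,0],[0,0,0],[0,0,0]]}' 
python3 -m crank '{"travel":[[-0.3,0,0],[-0.6,0.02,0],[-0.9,0.02,0],[-0.9,0.02,0]],"rot":[[0,0,0],[0,0,0],[0,0,0],[0,0,0]]}' 
python3 -m crank '{"travel":[[-0.2,0,0],[-0.4,0.01,0],[-0.6,0.02,0],[-0.6,0.02,0]],"rot":[[0,0,0],[0,0,0],[0,0,0],[0,0,0]]}' 
python3 - <<'E'
from h import *
for n in("wrist","scene"):
  m=bot.camera_model(n);im=bot.grab_frame(n)
  if n=="scene":im=cv2.resize(im[150:270,90:250],None,fx=5,fy=5,interpolation=cv2.INTER_CUBIC)
  cv2.imwrite(f"pics/{n}15.png",im[:,:,::-1])
E
```

```text
clock: 16.6
position: [0.5868, -0.1426, 0.3084]
tool_rot: [-3.141, 0.0, 3.118]
force: [-0.1, 0.7, 0.0]
grip_width: 0.0001
clock: 17.0
position: [0.5769, -0.1424, 0.3082]
tool_rot: [-3.142, 0.0, 3.117]
force: [-0.2, 0.7, 0.2]
grip_width: -0.0003
clock: 17.4
position: [0.571, -0.1422, 0.3078]
tool_rot: [-3.142, -0.0, 3.117]
force: [-0.4, -0.6, -0.0]
grip_width: 0.0002
```

View pics/wrist15.png

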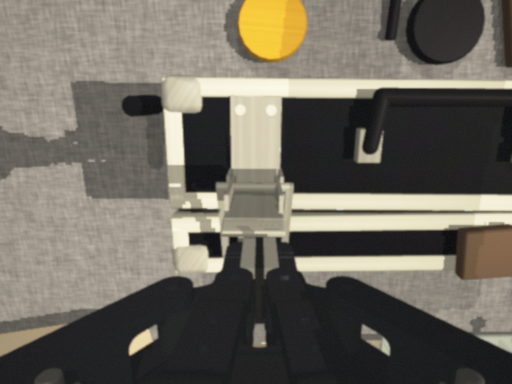

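View pics/scene15.png

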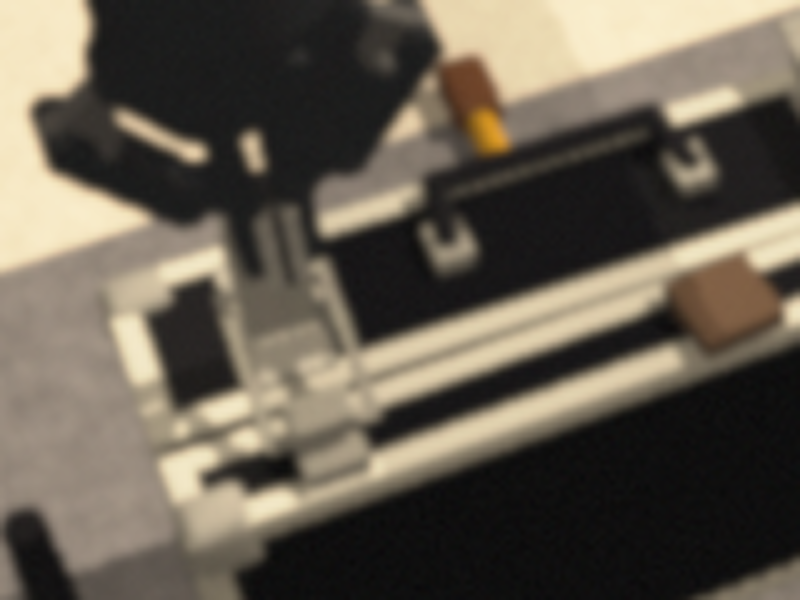

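```bash
python3 -m crank '{"travel":[[-0.3,0,0],[-0.6,0.02,0],[-0.9,0.02,0],[-0.9,0.02,0]],"rot":[[0,0,0],[0,0,0],[0,0,0],[0,0,0]]}' 
python3 -m crank '{"travel":[[-0.2,0,0],[-0.4,0.02,-0.05],[-0.6,0.02,-0.1],[-0.8,0.02,-0.1],[-0.8,0.02,-0.1]],"rot":[[0,0,0],[0,0,0],[0,0,0],[0,0,0],[0,0,0]]}' 
```

```text
clock: 17.9
position: [0.5619, -0.142, 0.3079]
tool_rot: [3.142, -0.0, 3.117]
force: [1.5, -0.5, 0.6]
grip_width: -0.0
clock: 18.4
position: [0.5543, -0.1417, 0.3069]
tool_rot: [3.142, 0.0, 3.118]
force: [3.2, 0.1, -0.1]
grip_width: 0.0001
```

```bash
python3 -m crank '{"travel":[[-0.3,0,-0.1],[-0.6,0.02,-0.2],[-0.9,0.02,-0.3],[-1.1,0.03,-0.35],[-1.1,0.03,-0.35]],"rot":[[0,0,0],[0,0,0],[0,0,0],[0,0,0],[0,0,0]]}' 
python3 - <<'E'
from h import *
for n in("scene",):
  m=bot.camera_model(n);im=bot.grab_frame(n)
  if n=="scene":im=cv2.resize(im[150:270,90:250],None,fx=5,fy=5,interpolation=cv2.INTER_CUBIC)
  cv2.imwrite(f"pics/{n}16.png",im[:,:,::-1])
E
```

```text
clock: 18.9
position: [0.5434, -0.1413, 0.3034]
tool_rot: [3.142, 0.001, 3.118]
force: [6.4, 1.3, -0.1]
grip_width: 0.0
```

View pics/scene16.png

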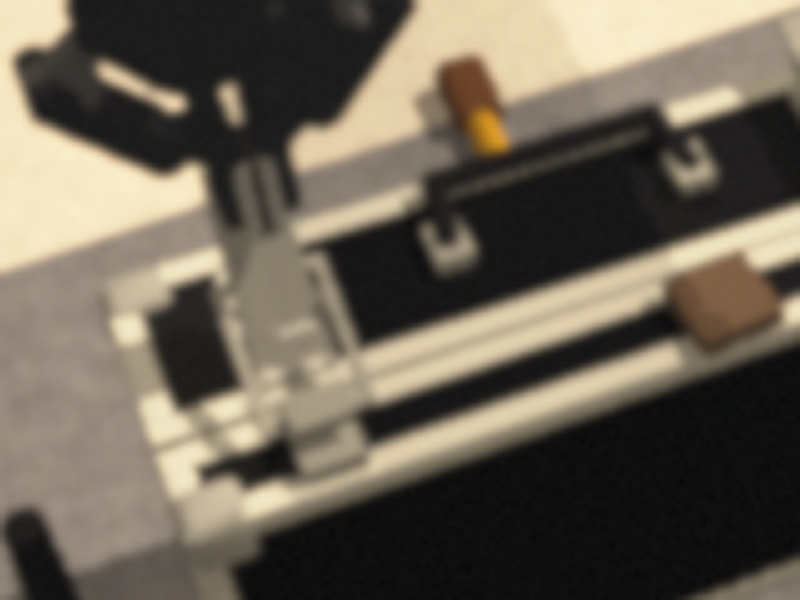

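```bash
python3 -m crank '{"travel":[[-0.2,0,-0.12],[-0.4,0,-0.24],[-0.6,0.02,-0.37],[-0.8,0.02,-0.5],[-0.8,0.02,-0.5]],"rot":[[0,0,0],[0,0,0],[0,0,0],[0,0,0],[0,0,0]]}' 
python3 -m crank '{"travel":[[-0.17,0,-0.16],[-0.33,0,-0.32],[-0.5,0.01,-0.48],[-0.65,0.02,-0.64],[-0.65,0.02,-0.64]],"rot":[[0,0,0],[0,0,0],[0,0,0],[0,0,0],[0,0,0]]}' 
python3 -m crank '{"travel":[[-0.14,0,-0.19],[-0.27,0,-0.38],[-0.4,0.01,-0.57],[-0.53,0.02,-0.76],[-0.53,0.02,-0.76]],"rot":[[0,0,0],[0,0,0],[0,0,0],[0,0,0],[0,0,0]]}' 
```

```text
clock: 19.45
position: [0.5354, -0.1411, 0.2985]
tool_rot: [3.141, 0.001, 3.118]
force: [3.3, 0.6, 2.9]
grip_width: -0.0001
clock: 19.95
position: [0.5284, -0.141, 0.2919]
tool_rot: [3.141, -0.0, 3.118]
force: [1.0, 1.0, 4.3]
grip_width: -0.0001
clock: 20.45
position: [0.523, -0.1408, 0.284]
tool_rot: [3.142, -0.001, 3.118]
force: [0.8, 0.6, 0.5]
grip_width: -0.0001
```

```bash
python3 -m crank '{"travel":[[-0.1,0,-0.2],[-0.2,0,-0.4],[-0.3,0,-0.6],[-0.36,0,-0.8],[-0.36,0,-0.8]],"rot":[[0,0,0],[0,0,0],[0,0,0],[0,0,0],[0,0,0]]}' 
python3 - <<'E'
from h import *
for n in("scene",):
  m=bot.camera_model(n);im=bot.grab_frame(n)
  if n=="scene":im=cv2.resize(im[150:270,90:250],None,fx=5,fy=5,interpolation=cv2.INTER_CUBIC)
  cv2.imwrite(f"pics/{n}17.png",im[:,:,::-1])
E
```

```text
clock: 20.95
position: [0.5197, -0.1409, 0.2759]
tool_rot: [-3.142, -0.001, 3.118]
force: [-0.6, 0.2, 0.2]
grip_width: 0.0003
```

View pics/scene17.png

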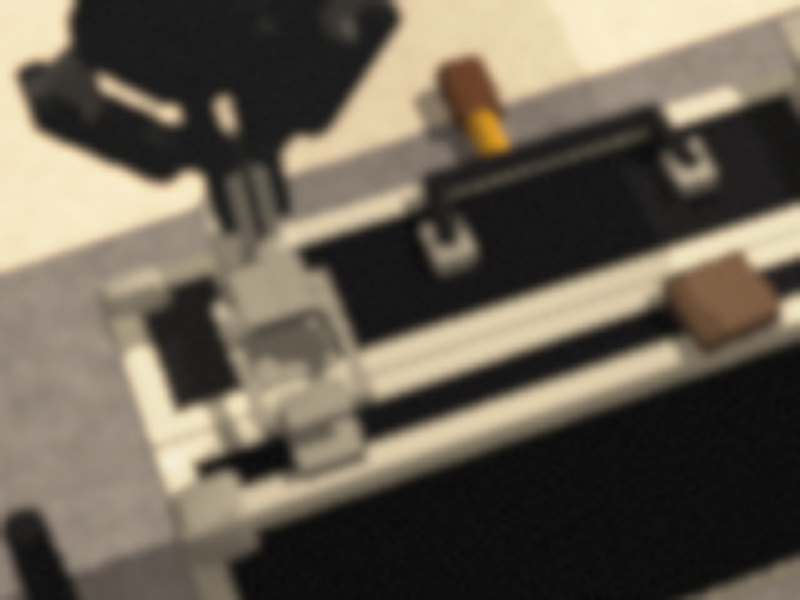

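Snapped over: the lever lies flat and the gap at that end has closed. I'll back off and check.

```bash
python3 -m crank '{"travel":[[0,0,2],[0,0,6],[2,0,10],[6,0,12],[8,0,13],[8,0,13],[8,0,13],[8,0,13]],"rot":[[0,0,0],[0,0,0],[0,0,0],[0,0,0],[0,0,0],[0,0,0],[0,0,0],[0,0,0]]}' 
python3 - <<'E'
from h import *
for n in("wrist","scene"):
  m=bot.camera_model(n);im=bot.grab_frame(n)
  if n=="scene":im=cv2.resize(im[130:270,90:320],None,fx=3.4,fy=3.4,interpolation=cv2.INTER_CUBIC)
  else: im=cv2.resize(im,(800,600),interpolation=cv2.INTER_CUBIC)
  cv2.imwrite(f"pics/{n}18.png",im[:,:,::-1])
E
```

```text
clock: 21.8
position: [0.5991, -0.141, 0.4059]
tool_rot: [-3.142, -0.001, 3.117]
force: [-0.5, 0.2, 0.3]
grip_width: 0.0003
```

View pics/wrist18.png

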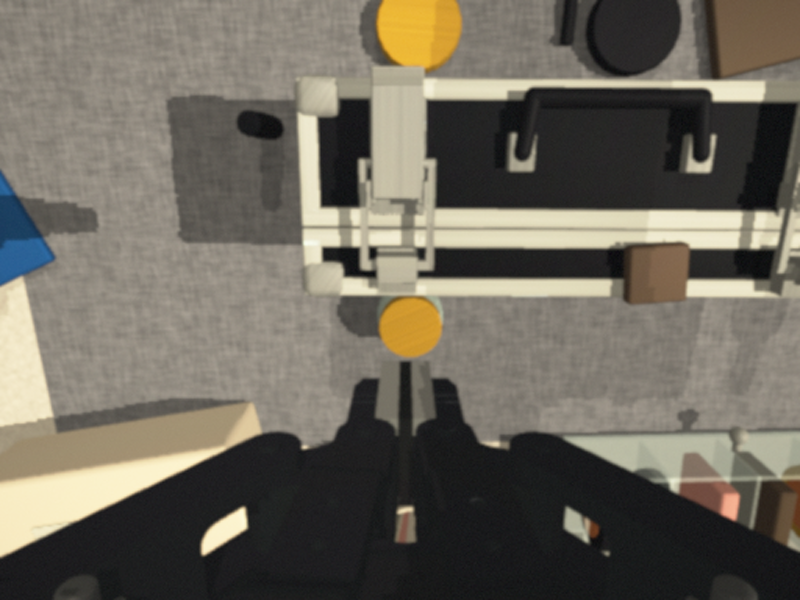

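View pics/scene18.png

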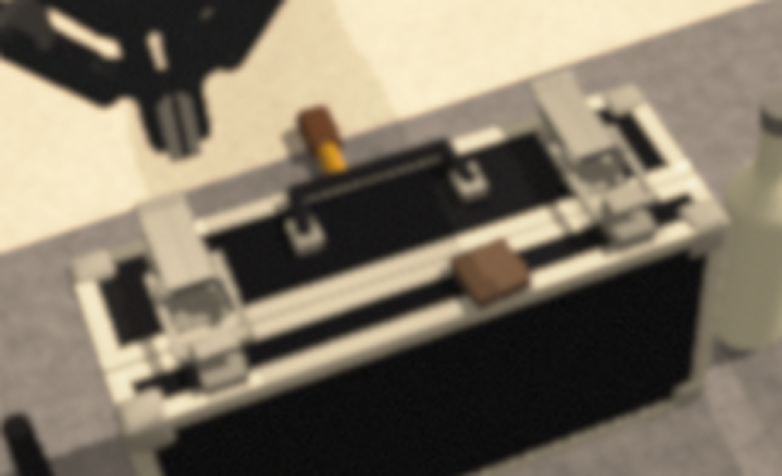

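```bash
python3 -c "
from workcell import bot
print(bot.job_done())"
```

```text
the job is handed in; nothing more can be done
None
```

The open latch is done up: its lever lies flat like the other latch's, and the gap in the case at that end has closed. I handed the job in at about 22 s of the 58 s allowed.

- **Hooking the loop:** I tipped the lever over to about 2.15 rad with the closed fingers, which carried the bar over the lip and down in front of it. Then, with the fingers open either side of the keeper, I drew the bar in under the lip until it met the riser. The end-of-move force readings on the loop peaked at about 6.5 N, against the roughly 10 N limit.
- **Throwing the lever:** I pushed the lever along its arc. Readings peaked at about 6.4 N and fell to nothing near 0.4 rad, where it snapped down by itself.
- **Last checks:** The pictures after backing off show the lever flat, the bar behind the lip and the seam closed. The pan and the other things in view look undisturbed. The tool is touching nothing and reads about 0.5 N, which is noise.
- **Not checked:** I judged the seam and lever only by eye and measured neither joint. I didn't measure the keeper's height either; the bar's position suggested it sits a few millimetres low. Force was read only at the end of each move, so short peaks in between would not show.

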